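# Set the blank feed selector by counting clicks

### The job

Set the feed selector to its fourth position: turn the blank knob gently anticlockwise until it meets its end stop, without forcing the stop, then turn it back clockwise by exactly three clicks. Only when it stands there, push the button beside it fully down and let it come up again. Do not shift the beaker, the vial or the timer.

Things in the scene. Friction and masses are not known exactly. Their poses are not given: they have to be found in the camera images.
- selector_box: White case with an aluminium lid, fixed to the worktop, 110 (x) x 170 (y) x 50 mm high; origin at the centre of its underside. Rear (+x) side: seven 18 mm hose barbs. On the lid: the knob, 42 mm to +y of the middle, and the push button, 45 mm to -y. Hidden inside: a lug 16 mm off the knob's axis, marks for its stops, and notch0 and notch3, where it stands in the first and fourth position.
- knob_grip (a point): Point on the knob's vertical axis at the height to grip it, 86 mm above the worktop; turns with the knob, its x axis along the grip bar. The knob is black, blank, the same either way round: an upright bar 40 mm long (x), 13 mm thick (y), top 9 mm above this point, rising from a round skirt (radius 20 mm, its top 28 mm below this point).
- knob_axis (a point): Fixed point on the knob's axis, on the lid, in the middle of a round bezel (radius 28 mm). Inside is a click mechanism: seven positions (notches) 30 degrees apart, with a sprung stop 5 degrees beyond the middle of either end notch. How the stops lie in the case differs each time and cannot be seen. First position = the notch at the anticlockwise stop (seen from above).
- knob: The knob: origin on its axis under the skirt, x along the bar. Starts 2 to 5 clicks from the anticlockwise stop. Leaving a notch, the moment against turning rises to 0.3 N m in 7 degrees and is gone half way; then the knob is drawn into the next notch and stays there. At a stop it climbs 0.15 N m a degree; at 1 N m, 5 degrees on, the stop is damaged. Let go there, it springs back into the notch.
- button_top (a point): Middle of the top face of the round grey push button, radius 10 mm, which stands 6 mm proud of its steel collar (radius 18 mm, 12 mm high on the lid). It is pressed straight down and springs back.
- button (a joint): Travel of the push button in m: 0 when up, 0.006 when fully down, which takes 5 N.
- beaker_b: Loose small clear beaker, 53x59x56 mm, standing on the worktop to the right (-y) of the case; origin at the centre of its underside.
- vial_b: Loose screw-cap sample vial with black cap, diameter 30, 50 mm high, standing to the left (+y) of the case; origin at the centre of its underside.
- timer: Loose square timer, 62x62x19 mm, lying to the left (+y) of the case; origin at the centre of its underside.
Mind the look-alikes: they are no part of the job. There is more than one size of the vial_b; the one meant has the size given above.

How it is judged:
On the way, in this order (a step that is already met when the one before it is completed fails the run):
1. the knob has been turned into its first position, at the anticlockwise end stop (distance between lug and notch0 below 0.0035 m), for 0.1 s.
2. the knob stands three clicks clockwise from there (distance between lug and notch3 below 0.0025 m), for 0.3 s.
3. the button is pushed fully down (value of joint button above 0.0045 m), for 0.05 s.
At the end, for the whole second after the job is handed in: The knob rests in its fourth position, three clicks clockwise of the anticlockwise stop (within 9 degrees of the middle of that notch), the button has come up again (within 1 mm), and beaker, vial and timer stand within 30 mm of where they were, upright (distance between lug and notch3 below 0.0025 m and value of joint button below 0.001 m and distance of each of beaker_b, vial_b, timer from where it was at the start of the episode below 0.03 m and angle between each of beaker_b, vial_b's own z axis and vertical below 0.3 rad); the robot touches nothing.
It fails at once if an end stop is forced: the knob is pushed over 5 degrees beyond where the stop is first felt (1 N m) (distance between lug and stop_ccw below 0.00418 m or distance between lug and stop_cw below 0.00418 m).
It fails at once if the button is pushed while the knob is not in its fourth position (value of joint button above 0.003 m and distance between lug and notch3 above 0.0035 m).
It fails at once if the beaker, the vial or the timer is shifted (distance of any of beaker_b, vial_b, timer from where it was at the start of the episode above 0.03 m).
It also fails if it takes over 70 s, if anything falls off the work surface, if the arm or the gripper's body presses on something with over 40 N, if the wrist force passes 120 N, or if a joint passes its speed limit or range.

### The arm

A 6-joint arm with a two-finger parallel gripper is mounted at the origin on a cart in front of the work surface, level with it; the furniture and walls round the work are solid. World frame = base frame: x ahead of the robot, y to its left, z up, the work surface at z = 0. Lengths are in m, angles in rad, forces in N, time in s.
With the tool pointing down it reaches from about 0.375 to 0.9 m from the base axis. Payload 3.1 kg.
Tool frame: the origin (TCP) lies where the fingers leave the gripper's body, on its centre line; the fingertips stand 73 mm ahead of it and the grasp point (between the pads) lies 54 mm ahead of it; z points along the fingers, y is the direction in which the jaws open and shut (so a half turn about z gives the same grasp; the last joint's range is limited). The gripper opens to 85 mm and grips with 20 to 120 N. Pads are 22 mm wide; open, the fingers measure 114 mm over their backs; the gripper's body (76 mm by 85 mm) begins 54 mm behind the grasp point. The pads swing forward as they close: fully open they stand 13 mm farther back than shut.
Start: joints at [-1.438, 0.527, 1.433, -0, 1.181, -0.178], TCP at [0.192, -0.595, 0.304] pointing down, gripper open.
Joint ranges: [-3.08, 3.08], [-0.75, 2.2], [0.22, 2.44], [-1.43, 4.57], [0, 2.65], [-2.85, 2.85]. Speed limits (rad/s): [2.79, 2.79, 3.14, 3.14, 3.14, 3.14].

### API

Orientations are given as a unit quaternion [w, x, y, z].
In Python, from rig import robot gives the robot as it stands.
- The arm moves only by the shell command python3 -m inch 'ROWS' [FORCE]. ROWS is JSON, a list that holds one entry, the list of rows, each a list of 7 numbers: the shift along the tool's x, y, z in mm, then the turn, a rotation vector about the tool's x, y, z in rad, then the closure, from 0 (fully open) to 1 (shut). A call has 1 to 10 rows; each row shifts and turns the commanded pose from where the row before left it, along the tool's axes as they then stand; what a row does not reach is not made up. A row lasts 1/12 s, in which the tool goes at most 41.7 mm and 7.16 degrees, less where a joint would pass 70% of its speed; a pose out of reach is approached as far as the arm can. A call with a gripper value outside its range is refused whole. The fingers move at their own pace and stop on an object; FORCE is the grip in N (left out, the last holds). Time passes only in rows, so rows that do not move let the fingers close. It gives the time, the measured TCP pose, the force and the opening at its end, in the units of the state.
- robot.observe(): the state, without advancing time (a new reading comes with each control period).
- robot.read_camera(name): name is "side" or "top" or "wrist"; returns the picture (400x640x3 uint8, red, green, blue); there is no depth.
- robot.camera_params(name): a dict with "fx", "fy", "cx", "cy" (pixels), "eye" and "rotation" of the camera in the world. Camera axes: x right, y up, looking along -z (the intrinsics and any distortion apply to the point x, -y, -z); pixel columns grow to the right and rows downward; lengths in m; the calibration is good to about 2 mm. A picture is of the moment at which its call begins: read the wrist's pose just before it. camera_params takes no time and is no camera call; for the wrist camera it gives the pose at the moment of the call.
- robot.finish_job(): hands the job in, once; it reports no verdict.
The state is a dict: "clock": time; "joint_pos": joint angles; "joint_vel": joint speeds; "joint_torque": joint torques, N m; "eef_pos": TCP position; "tcp_rot": TCP orientation; "ft_force": force on the tool from outside, world axes, zero at the start; "wrist_torque": the same for the moment, N m; "opening": opening from 0.0 (shut) to 1.0 (fully open).
Only numpy, scipy, OpenCV 4.12 (cv2) and the standard library are available. Lean on these libraries where they do the work, as an engineer would, in place of code of your own. Each camera call takes 0.05 s, during which the arm holds its last target.

## Working session

There is one attempt and no reset: what is moved stays moved. The work goes in short steps, Python scripts to look and compute and a shell command to move; the robot and the scene stay as the last step left them, time stands still between calls to the robot, and variables do not carry over. Pictures are saved under pics/ and viewed, and the job is handed in when it is done.

```bash
ls; mkdir -p pics; python3 - <<'E'
from rig import robot
import cv2,json
s=robot.observe(); print(s)
for n in ["side","top","wrist"]:
    p=robot.camera_params(n); print(n,p)
    im=robot.read_camera(n); cv2.imwrite(f"pics/{n}0.png",im[:,:,::-1])
E
```

```text
pics
{'clock': 0.0, 'joint_pos': array([-1.43747266e+00,  5.28484508e-01,  1.43392823e+00,  2.89735877e-05,
        1.18139806e+00, -1.78489826e-01]), 'joint_vel': array([ 0.00101397,  0.00060299,  0.00213888, -0.00062638, -0.00105353,
        0.00143749]), 'joint_torque': array([-3.51344306e-04, -4.42352092e+01, -1.78025544e+01, -3.46898105e-04,
        8.45113420e-03, -8.72232590e-06]), 'eef_pos': array([ 0.19170352, -0.59427387,  0.30291393]), 'tcp_rot': array([-1.10848766e-03,  9.87871390e-01,  1.55270367e-01,  3.84369103e-05]), 'ft_force': array([-0.40099364, -0.58921464,  0.83400109]), 'wrist_torque': array([ 0.03705957, -0.01913882, -0.03981444]), 'opening': 1.0020828813298777}
side {'fx': 461.9638618757532, 'fy': 461.9638618757532, 'cx': 315.7005773908094, 'cy': 201.1581133859588, 'eye': array([ 0.3466764 , -0.69450456,  0.69660967]), 'rotation': array([ 0.89050587,  0.447192  , -0.04003518, -0.07359214])}
top {'fx': 393.79909955379003, 'fy': 393.79909955379003, 'cx': 317.2007614117758, 'cy': 203.59300959003141, 'eye': array([0.35294211, 0.11774981, 0.92408251]), 'rotation': array([ 0.70809611,  0.05979554, -0.06949344, -0.70013931])}
wrist {'fx': 320.8649672393435, 'fy': 320.8649672393435, 'cx': 321.50803988300254, 'cy': 196.96096726456238, 'eye': array([ 0.26667477, -0.56905842,  0.37270116]), 'rotation': array([ 0.79848105, -0.1259025 ,  0.09311851, -0.58129642])}
```

View pics/top0.png

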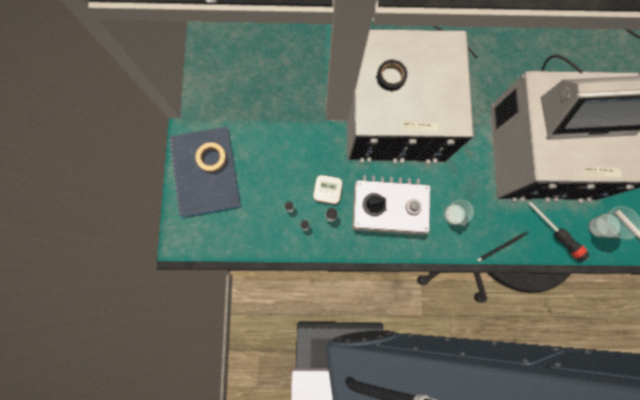

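View pics/side0.png

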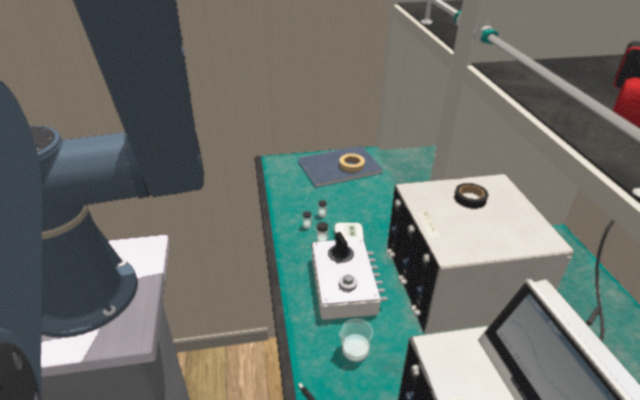

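View pics/wrist0.png

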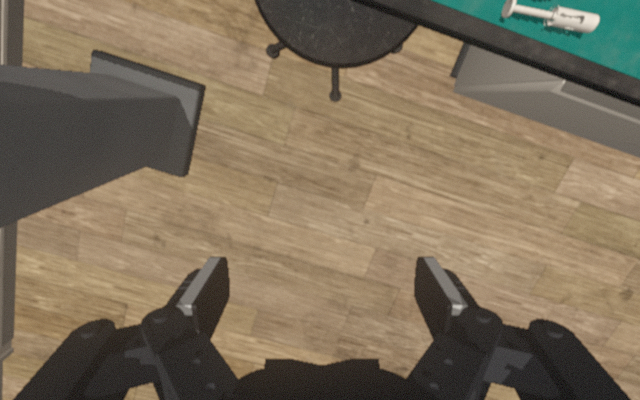

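The top view shows the case at px (355–430, 180–235), with the knob near (374,204) and the button near (413,206). The vials are around (332,215), the timer at (328,190) and the beaker at (459,213). Next I measure these.

```bash
cat > h.py <<'E'
import numpy as np, cv2
from scipy.spatial.transform import Rotation as R
from rig import robot
def ray(p,u,v):
    d=np.array([(u-p['cx'])/p['fx'],-(v-p['cy'])/p['fy'],-1.0])
    q=p['rotation']; return np.array(p['eye']),R.from_quat([q[1],q[2],q[3],q[0]]).apply(d)
def onz(p,u,v,z):
    o,d=ray(p,u,v); return o+d*(z-o[2])/d[2]
def proj(p,X):
    q=p['rotation']; c=R.from_quat([q[1],q[2],q[3],q[0]]).inv().apply(np.array(X)-p['eye'])
    return p['cx']+p['fx']*c[0]/-c[2], p['cy']+p['fy']*c[1]/c[2]
def two(p1,a,p2,b):
    o1,d1=ray(p1,*a);o2,d2=ray(p2,*b);d1/=np.linalg.norm(d1);d2/=np.linalg.norm(d2)
    t=np.linalg.lstsq(np.c_[d1,-d2],o2-o1,rcond=None)[0]
    A=o1+t[0]*d1;B=o2+t[1]*d2; return (A+B)/2,np.linalg.norm(A-B)
def rot():
    q=robot.observe()['tcp_rot']; return R.from_quat([q[1],q[2],q[3],q[0]])
E
python3 - <<'E'
from h import *
p=robot.camera_params('top');im=cv2.imread('pics/top0.png')
hsv=cv2.cvtColor(im,cv2.COLOR_BGR2HSV)
m=((hsv[...,1]<40)&(hsv[...,2]>150)).astype(np.uint8)
m[:, :345]=0;m[:,440:]=0;m[:170]=0;m[:,:][245:]=0
c=max(cv2.findContours(m,cv2.RETR_EXTERNAL,cv2.CHAIN_APPROX_NONE)[0],key=cv2.contourArea)
r=cv2.minAreaRect(c);print(r)
for b in cv2.boxPoints(r): print(b,onz(p,*b,0.05))
print('c',onz(p,*r[0],.05))
print('knob',onz(p,374.5,204,.06),'btn',onz(p,413.5,206.5,.068))
print('vial',onz(p,332,214,.05),'timer',onz(p,328,190,.019),'beaker',onz(p,459,213,.03))
s=robot.camera_params('side')
print(two(p,(413.5,206),s,(347.5,282)))
for n,x0,y0,x1,y1 in [('top',280,150,500,260),('side',270,180,420,380)]:
    i=cv2.imread(f'pics/{n}0.png')[y0:y1,x0:x1]; k=min(800/i.shape[1],600/i.shape[0]); cv2.imwrite(f'pics/{n}0z.png',cv2.resize(i,None,fx=k,fy=k,interpolation=cv2.INTER_CUBIC))
E
```

```text
((392.2012939453125, 203.54782104492188), (77.02571105957031, 52.355716705322266), 3.900493860244751)
[351.99692 227.04524] [0.46253687 0.02819028 0.05      ]
[355.55838 174.8108 ] [0.58307258 0.0192759  0.05      ]
[432.40567 180.0504 ] [ 0.57311912 -0.15709885  0.05      ]
[428.8442  232.28484] [ 0.4527729  -0.14386613  0.05      ]
c [ 0.51713101 -0.06328645  0.05      ]
knob [ 0.51372076 -0.02149253  0.06      ] btn [ 0.50769345 -0.10673034  0.068     ]
vial [0.49150741 0.07301902 0.05      ] timer [0.5534752  0.08103042 0.019     ] beaker [ 0.50062187 -0.22172339  0.03      ]
(array([ 0.51013259, -0.10918779,  0.05861203]), np.float64(0.0007816209250093532))
```

View pics/top0z.png

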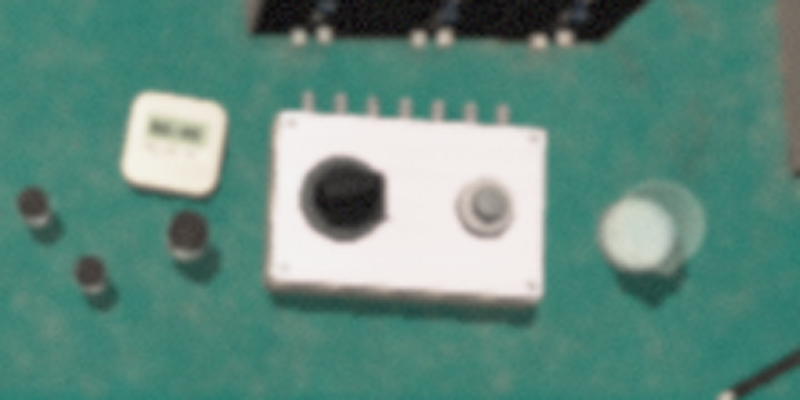

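View pics/side0z.png

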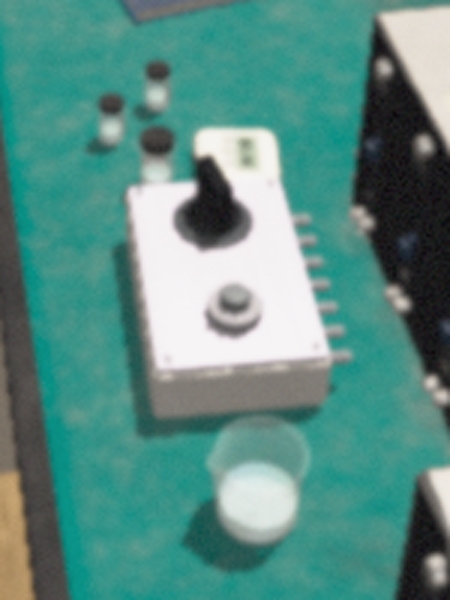

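```bash
python3 - <<'E'
from h import *
s=robot.observe();r=rot();p=robot.camera_params('wrist')
print('tool axes\n',r.as_matrix().round(3))
print('cam in tool',r.inv().apply(p['eye']-s['eef_pos']))
q=p['rotation'];print('look in tool',r.inv().apply(R.from_quat([q[1],q[2],q[3],q[0]]).apply([0,0,-1])))
t=np.array([0.43,-0.06,0.30]);print('shift',r.inv().apply(t-s['eef_pos'])*1000,s['clock'])
E
```

```text
tool axes
 [[ 0.952  0.307 -0.   ]
 [ 0.307 -0.952  0.002]
 [ 0.    -0.002 -1.   ]]
cam in tool [ 0.07916324 -0.00120626 -0.06965659]
look in tool [-3.09648753e-01 -3.48521772e-04  9.50850950e-01]
shift [ 390.76479144 -435.55338818    3.97573434] 0.15
```

```bash
python3 -m inch '[[[31,-27,0,0,0,0,0],[31,-27,0,0,0,0,0],[31,-27,0,0,0,0,0],[31,-27,0,0,0,0,0],[31,-27,0,0,0,0,0],[31,-27,0,0,0,0,0],[31,-27,0,0,0,0,0],[31,-27,0,0,0,0,0],[31,-27,0,0,0,0,0],[31,-27,0,0,0,0,0]]]' 60; python3 -m inch '[[[31,-27,0,0,0,0,0],[31,-27,0,0,0,0,0],[31,-27,0,0,0,0,0],[31,-27,0,0,0,0,0],[31,-27,0,0,0,0,0],[0,0,0,0,0,0,0],[0,0,0,0,0,0,0]]]'
python3 - <<'E'
from h import *
s=robot.observe();print(s['eef_pos'],s['joint_pos'])
import pickle
p=robot.camera_params('wrist');im=robot.read_camera('wrist');cv2.imwrite('pics/w1.png',im[:,:,::-1]);pickle.dump(p,open('pw1.pkl','wb'))
im=robot.read_camera('top');cv2.imwrite('pics/top1.png',im[:,:,::-1])
E
```

```text
clock: 0.98
eef_pos: [0.4045, -0.2409, 0.3039]
tcp_rot: [-0.0, 0.988, 0.155, -0.0]
ft_force: [0.5, -0.0, -0.6]
opening: 0.998
clock: 1.57
eef_pos: [0.5106, -0.0646, 0.3037]
tcp_rot: [0.0, 0.987, 0.158, -0.0]
ft_force: [-0.5, -0.3, 0.4]
opening: 0.997
[ 0.51061268 -0.06459364  0.30365814] [-3.43112182e-01  3.80181297e-01  1.70642617e+00 -2.49050811e-04
  1.05533225e+00  9.10892622e-01]
```

View pics/w1.png

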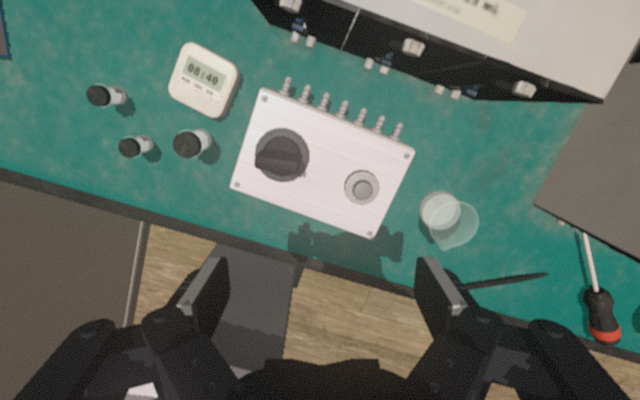

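```bash
python3 - <<'E'
from h import *
im=cv2.imread('pics/w1.png')[110:240,220:430];cv2.imwrite('pics/w1z.png',cv2.resize(im,None,fx=3.8,fy=3.8,interpolation=cv2.INTER_CUBIC))
g=np.clip(im.astype(float)*3.0,0,255).astype(np.uint8)[0:90,10:110];cv2.imwrite('pics/w1k.png',cv2.resize(g,None,fx=6,fy=6,interpolation=cv2.INTER_CUBIC))
E
```

```text
(no output)
```

View pics/w1z.png

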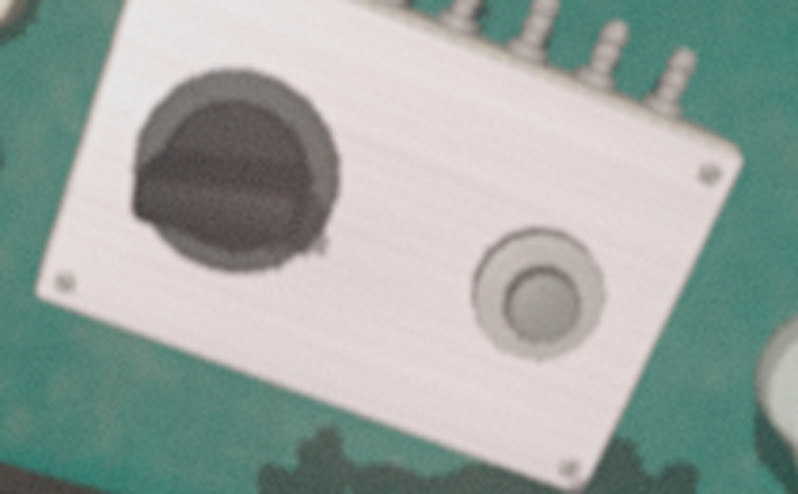

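View pics/w1k.png

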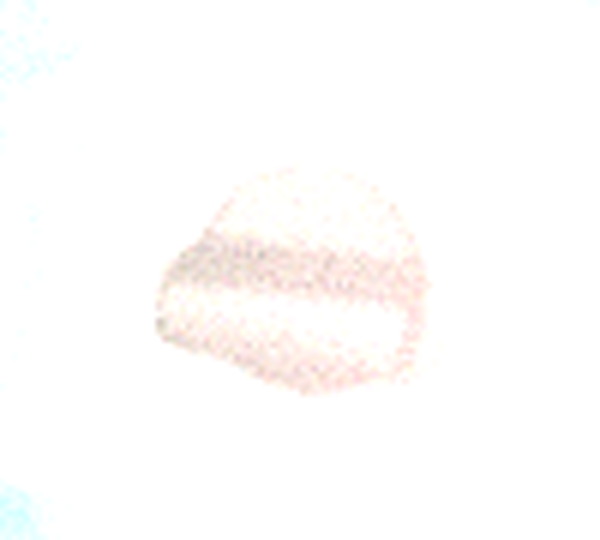

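```bash
python3 - <<'E'
from h import *
import pickle
p=pickle.load(open('pw1.pkl','rb'));im=cv2.imread('pics/w1.png')
hsv=cv2.cvtColor(im,cv2.COLOR_BGR2HSV)
m=((hsv[...,1]<50)&(hsv[...,2]>110)).astype(np.uint8)
c=[c for c in cv2.findContours(m,cv2.RETR_EXTERNAL,cv2.CHAIN_APPROX_NONE)[0] if cv2.pointPolygonTest(c,(320,160),False)>0][0]
r=cv2.minAreaRect(cv2.convexHull(c));print(r)
P=[onz(p,*b,.05) for b in c[:,0,:].astype(float)]
h=np.array(P)[:,:2].astype(np.float32);rr=cv2.minAreaRect(h);print('lid m',rr)
for z in(.05,.052):print('axis',onz(p,282.4,155,z))
print('btn',onz(p,220+541/3.8,110+304/3.8,.068),'collar',onz(p,220+539/3.8,110+293/3.8,.062))
pt=lambda a,b,z:onz(p,230+a/6,110+b/6,z)
a=pt(170,284,.095);b=pt(405,303,.095);print('bar edge',a,b,np.degrees(np.arctan2(*(a-b)[1::-1])),np.linalg.norm(a-b))
a=pt(165,320,.095);b=pt(405,350,.095);print('bar edge',a,b,np.degrees(np.arctan2(*(a-b)[1::-1])))
E
```

```text
((322.7413024902344, 157.09384155273438), (169.31417846679688, 125.97596740722656), 21.250505447387695)
lid m ((0.5219904184341431, -0.06133592873811722), (0.16794660687446594, 0.1287684589624405), 86.77216339111328)
axis [ 0.51549367 -0.01973957  0.05      ]
axis [ 0.51592665 -0.01985728  0.052     ]
btn [ 0.51041829 -0.10597559  0.068     ] collar [ 0.51164163 -0.10572486  0.062     ]
bar edge [ 0.51666907 -0.00290317  0.095     ] [ 0.5246824  -0.03635504  0.095     ] 103.4712463347375 0.03439827061506705
bar edge [ 0.5112531 -0.0035624  0.095    ] [ 0.51793975 -0.03839511  0.095     ] 100.86657717718887
```

```bash
python3 -m inch '[[[7,-14,30,0,0,0,0],[6,-14,30,0,0,0,0],[6,-13,34,0,0,0,0],[0,0,0,0,0,0.12,0],[0,0,0,0,0,0.12,0],[0,0,0,0,0,0.12,0],[0,0,0,0,0,0.12,0],[0,0,0,0,0,0.12,0],[0,0,0,0,0,0.12,0],[0,0,0,0,0,0.12,0]]]' ; python3 -m inch '[[[0,0,0,0,0,0.12,0],[0,0,0,0,0,0.12,0],[0,0,0,0,0,0.12,0],[0,0,0,0,0,0.12,0],[0,0,0,0,0,0.12,0],[0,0,0,0,0,0.12,0],[0,0,0,0,0,0.12,0],[0,0,0,0,0,0,0],[0,0,0,0,0,0,0]]]'
python3 - <<'E'
from h import *
s=robot.observe();print(s['eef_pos'],s['joint_pos'],rot().as_matrix().round(3))
import pickle
p=robot.camera_params('wrist');im=robot.read_camera('wrist');cv2.imwrite('pics/w2.png',im[:,:,::-1]);pickle.dump(p,open('pw2.pkl','wb'))
im=np.clip(im[:,:,::-1].astype(float)*1.6,0,255).astype(np.uint8)
cv2.imwrite('pics/w2k.png',cv2.resize(im[60:260,200:460],None,fx=3,fy=3,interpolation=cv2.INTER_CUBIC))
E
```

```text
clock: 2.5
eef_pos: [0.515, -0.024, 0.2099]
tcp_rot: [0.0, 0.964, -0.266, -0.0]
ft_force: [-0.2, 0.4, 0.1]
opening: 0.999
clock: 3.25
eef_pos: [0.5152, -0.0235, 0.2099]
tcp_rot: [0.0, 0.775, -0.632, -0.0]
ft_force: [0.5, -1.0, -1.3]
opening: 0.999
[ 0.51519758 -0.02346821  0.20994754] [-2.62371639e-01  5.22643890e-01  1.79420202e+00 -2.26988132e-04
  8.25062840e-01  2.67651913e+00] [[ 0.201 -0.979 -0.   ]
 [-0.979 -0.201 -0.   ]
 [ 0.     0.    -1.   ]]
```

View pics/w2k.png

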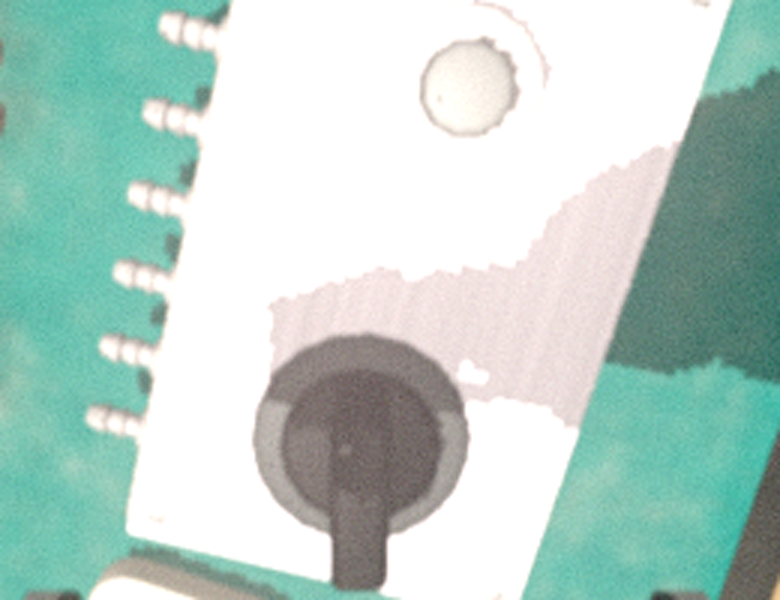

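```bash
python3 - <<'E'
from h import *
import pickle
p=pickle.load(open('pw2.pkl','rb'))
f=lambda a,b,z:onz(p,200+a/3,60+b/3,z)
print('axis',f(361,435,.051))
print('btn',f(468,88,.068))
g=cv2.cvtColor(cv2.imread('pics/w2.png'),cv2.COLOR_BGR2GRAY).astype(float)
g=cv2.GaussianBlur(g,(3,3),0)
for v in range(185,258,6):
    row=g[v]; dx=np.gradient(row); seg=slice(300,340)
    print(v,[ (int(u),int(dx[u])) for u in range(300,342) if abs(dx[u])>6 and abs(dx[u])>=abs(dx[u-1]) and abs(dx[u])>=abs(dx[u+1])])
for v in (220,230,238,246,252):
    print(v, g[v,304:336].astype(int))
E
```

```text
axis [ 0.51510369 -0.02076542  0.051     ]
btn [ 0.50979179 -0.10626849  0.068     ]
185 []
191 []
197 []
203 []
209 []
215 []
221 []
227 [(301, -7), (339, 7)]
233 [(309, -11), (329, 11)]
239 [(310, -39), (329, 40), (334, 6)]
245 [(310, -45), (329, 49)]
251 [(302, 8), (310, -43), (329, 47)]
257 [(327, 22)]
220 [80 79 79 79 77 73 69 65 63 64 65 65 65 66 67 67 66 66 66 66 66 65 64 64
 63 62 64 65 65 66 66 66]
230 [102  96  90  84  78  72  69  70  73  75  77  77  75  75  75  74  73  71
  70  71  72  70  68  65  63  64  65  69  76  83  89  94]
238 [205 196 187 178 162 132  96  75  73  76  77  76  76  75  72  71  72  73
  73  72  70  68  66  64  73 101 133 150 157 164 176 190]
246 [213 214 215 215 206 178 129  86  70  71  72  72  71  70  70  69  69  71
  69  67  66  66  64  66  93 147 192 209 211 211 211 209]
252 [159 166 174 181 178 154 113  79  67  70  72  72  72  71  69  69  69  67
  68  68  67  65  64  73 107 158 197 211 211 209 207 207]
```

```bash
python3 - <<'E'
from h import *
import pickle
p=pickle.load(open('pw2.pkl','rb'));r=rot();e=robot.observe()['eef_pos']
for z in (.09,.095):
  for v in (239,251): print(z,v,r.inv().apply(onz(p,310,v,z)-e)*1000,r.inv().apply(onz(p,329,v,z)-e)*1000)
print('axis',r.inv().apply(np.array([.5153,-.0205,.051])-e)*1000)
E
```

```text
0.09 239 [-12.03237749  -6.95060293 119.97292527] [-12.04206546   5.38059377 119.97521158]
0.09 251 [-20.69592951  -7.04900733 119.97228914] [-20.7063611    5.44081963 119.97460481]
0.095 239 [ -9.64989693  -6.75750655 114.9731309 ] [ -9.65932943   5.24851048 114.97535692]
0.095 251 [-18.08498687  -6.85331598 114.97251154] [-18.09514337   5.30714816 114.97476615]
axis [ -2.63622206  -0.57745923 158.97477817]
```

```bash
python3 -m inch '[[[-2.5,-0.7,30,0,0,0,0],[0,0,30,0,0,0,0],[0,0,10,0,0,0,0],[0,0,0,0,0,0,0],[0,0,0,0,0,0,0],[0,0,0,0,0,0,0]]]'
python3 - <<'E'
from h import *
s=robot.observe();print(s['clock'],s['eef_pos'],s['ft_force'],s['wrist_torque'])
im=robot.read_camera('wrist');cv2.imwrite('pics/w3.png',im[:,:,::-1])
E
```

```text
clock: 3.8
eef_pos: [0.5165, -0.0196, 0.1409]
tcp_rot: [-0.0, 0.775, -0.632, 0.001]
ft_force: [-0.1, 0.0, 0.4]
opening: 1.0
3.8 [ 0.51648766 -0.01961113  0.14087478] [-0.12128282  0.00970088  0.39872423] [-0.00150013  0.00878536  0.05586288]
```

View pics/w3.png

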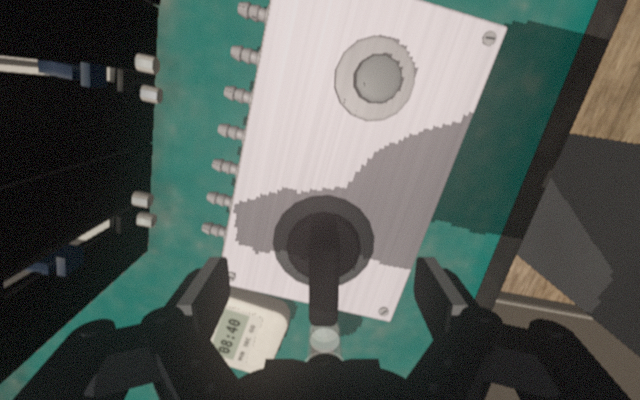

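The picture shows the bar centred at column ~323, between the pads at ~228 and ~415 (middle ~321). I close on it.

```bash
python3 -m inch '[[[0,0,0,0,0,0,0.6],[0,0,0,0,0,0,0.8],[0,0,0,0,0,0,1],[0,0,0,0,0,0,1],[0,0,0,0,0,0,1],[0,0,0,0,0,0,1],[0,0,0,0,0,0,1]]]' 80
python3 - <<'E'
from h import *
s=robot.observe();print(s['clock'],s['eef_pos'],s['ft_force'],s['wrist_torque'],s['opening'],s['joint_pos'][5])
im=robot.read_camera('wrist');cv2.imwrite('pics/w4.png',im[:,:,::-1])
E
```

```text
clock: 4.43
eef_pos: [0.5157, -0.0193, 0.1403]
tcp_rot: [0.0, 0.775, -0.632, 0.0]
ft_force: [-1.7, -0.5, 3.4]
opening: 0.137
4.4333 [ 0.51574807 -0.01928249  0.14025052] [-1.6812207  -0.53432718  3.36798938] [ 0.00321855  0.15529907 -0.02988715] 0.13728255146415544 2.684917459339352
```

View pics/w4.png

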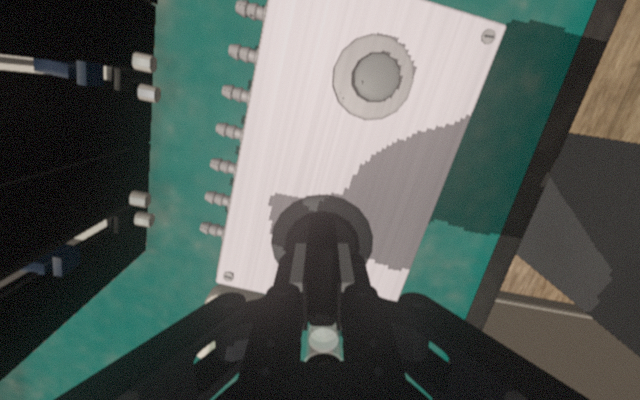

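```bash
cat > st.py <<'E'
from h import *
s=robot.observe();M=rot().as_matrix();a=np.degrees(np.arctan2(M[1,0],M[0,0]))
print('t%.2f ang %.2f'%(s['clock'],a),'F',s['ft_force'].round(1),'T',s['wrist_torque'].round(3),'j6 %.3f'%s['joint_pos'][5],s['eef_pos'].round(4),'op %.3f'%s['opening'])
E
python3 st.py
python3 -m inch '[[[0,0,0,0,0,-0.06,1],[0,0,0,0,0,-0.06,1],[0,0,0,0,0,0,1]]]' >/dev/null; python3 st.py
python3 -m inch '[[[0,0,0,0,0,-0.07,1],[0,0,0,0,0,-0.07,1],[0,0,0,0,0,0,1]]]' >/dev/null; python3 st.py
python3 -m inch '[[[0,0,0,0,0,-0.07,1],[0,0,0,0,0,-0.07,1],[0,0,0,0,0,0,1]]]' >/dev/null; python3 st.py
python3 -m inch '[[[0,0,0,0,0,-0.06,1],[0,0,0,0,0,-0.06,1],[0,0,0,0,0,0,1]]]' >/dev/null; python3 st.py
```

```text
t4.48 ang -78.39 F [-1.4  0.5  4.6] T [ 0.032  0.135 -0.003] j6 2.685 [ 0.5157 -0.0193  0.1402] op 0.139
t4.73 ang -71.52 F [-1.1 -0.9  5.6] T [-0.101  0.253 -0.278] j6 2.565 [ 0.5156 -0.0193  0.1402] op 0.140
t4.98 ang -63.41 F [-0.8 -1.2  5.5] T [-0.159  0.3    0.006] j6 2.424 [ 0.5154 -0.0193  0.1402] op 0.137
t5.23 ang -55.30 F [-2.  -0.8  6.5] T [-0.131  0.328  0.233] j6 2.283 [ 0.5154 -0.0194  0.1402] op 0.134
t5.48 ang -48.53 F [-1.9 -1.2  5.8] T [-0.237  0.381 -0.02 ] j6 2.164 [ 0.5153 -0.0195  0.1402] op 0.135
```

```bash

python3 -m inch '[[[0,0,0,0,0,-0.09,1],[0,0,0,0,0,-0.09,1],[0,0,0,0,0,-0.09,1],[0,0,0,0,0,-0.09,1],[0,0,0,0,0,-0.08,1],[0,0,0,0,0,-0.08,1],[0,0,0,0,0,0,1]]]' >/dev/null; python3 st.py
python3 -m inch '[[[0,0,0,0,0,-0.05,1],[0,0,0,0,0,-0.05,1],[0,0,0,0,0,0,1]]]' >/dev/null; python3 st.py
```

```text
t6.07 ang -18.66 F [-3.7 -2.9  7.5] T [-0.633  0.538  0.01 ] j6 1.644 [ 0.515  -0.0199  0.1402] op 0.140
t6.32 ang -13.07 F [-3.  -4.   7.3] T [-0.68   0.586 -0.295] j6 1.545 [ 0.515  -0.02    0.1402] op 0.134
```

```bash

python3 -m inch '[[[0,0,0,0,0,-0.035,1],[0,0,0,0,0,0,1]]]' >/dev/null; python3 st.py
```

```text
t6.48 ang -11.11 F [-4.4 -3.9  6.1] T [-0.802  0.562 -0.285] j6 1.511 [ 0.515  -0.02    0.1402] op 0.138
```

```bash

python3 -m inch '[[[0,0,0,0,0,-0.08,1],[0,0,0,0,0,-0.08,1],[0,0,0,0,0,-0.08,1],[0,0,0,0,0,-0.08,1],[0,0,0,0,0,-0.075,1],[0,0,0,0,0,0,1]]]' >/dev/null; python3 st.py
python3 -m inch '[[[0,0,0,0,0,-0.05,1],[0,0,0,0,0,-0.05,1],[0,0,0,0,0,0,1]]]' >/dev/null; python3 st.py
python3 -m inch '[[[0,0,0,0,0,-0.03,1],[0,0,0,0,0,0,1]]]' >/dev/null; python3 st.py
```

```text
t6.98 ang 11.71 F [-5.2 -5.4  6. ] T [-0.981  0.64  -0.012] j6 1.114 [ 0.515  -0.0204  0.1402] op 0.138
t7.23 ang 17.14 F [-3.6 -7.6  6.6] T [-1.187  0.65  -0.806] j6 1.018 [ 0.515  -0.0205  0.1402] op 0.133
t7.40 ang 18.59 F [-4.2 -7.4  6.9] T [-1.282  0.716 -1.497] j6 0.990 [ 0.515  -0.0206  0.1402] op 0.136
```

The stop torque rose faster than I expected, so I back off into the notch straight away.

```bash

python3 -m inch '[[[0,0,0,0,0,0.03,1],[0,0,0,0,0,0,1]]]' >/dev/null; python3 st.py
python3 - <<'E'
from h import *
for n in ['side','wrist','top']:
    im=robot.read_camera(n);cv2.imwrite(f'pics/{n}5.png',im[:,:,::-1])
s=robot.observe();print(s['joint_pos'],s['joint_torque'])
E
python3 st.py
```

```text
t7.57 ang 17.00 F [-5.  -6.3  5.8] T [-1.138  0.649 -0.779] j6 1.020 [ 0.515  -0.0206  0.1402] op 0.135
[-0.25629731  0.6457801   1.83628819 -0.00238609  0.66099758  1.01891365] [  4.33256865 -37.11633682  -8.92804116   0.71832268  -0.63507378
  -0.79101892]
t7.72 ang 17.04 F [-4.7 -6.6  5.4] T [-1.088  0.719 -0.793] j6 1.019 [ 0.515  -0.0206  0.1402] op 0.137
```

View pics/side5.png

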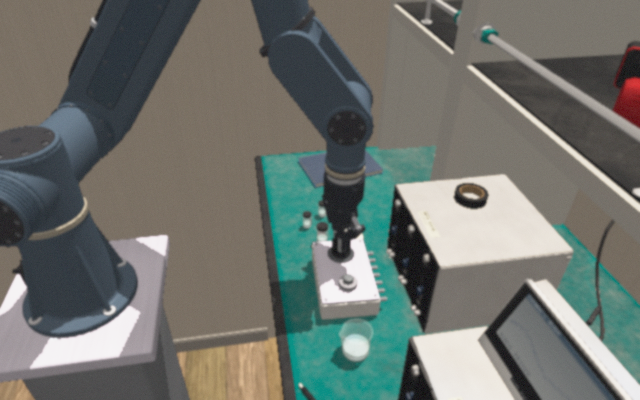

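View pics/wrist5.png

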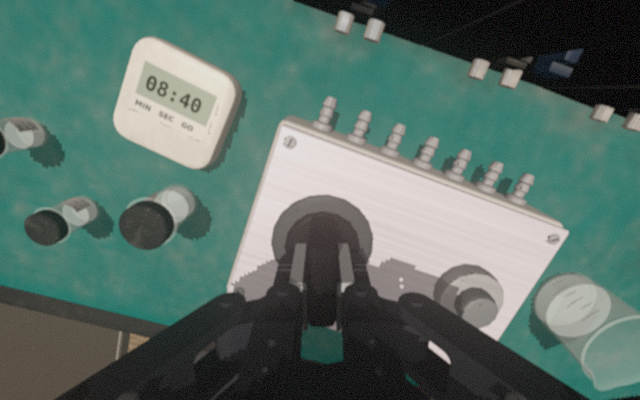

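```bash

python3 -m inch '[[[0,0,0,0,0,0.05,1],[0,0,0,0,0,0.045,1],[0,0,0,0,0,0,1],[0,0,0,0,0,0,1],[0,0,0,0,0,0,1]]]' >/dev/null; python3 st.py
python3 -m inch '[[[0,0,0,0,0,0.09,1],[0,0,0,0,0,0.09,1],[0,0,0,0,0,0.09,1],[0,0,0,0,0,0.09,1],[0,0,0,0,0,0.08,1],[0,0,0,0,0,0.08,1],[0,0,0,0,0,0,1]]]' >/dev/null; python3 st.py
```

```text
t8.13 ang 11.84 F [-4.4 -5.7  6.7] T [-0.96   0.586 -0.041] j6 1.111 [ 0.515  -0.0204  0.1402] op 0.139
t8.72 ang -18.14 F [-3.3 -4.2  5.9] T [-0.601  0.525 -0.044] j6 1.634 [ 0.515  -0.0199  0.1402] op 0.137
```

```bash

python3 -m inch '[[[0,0,0,0,0,0.09,1],[0,0,0,0,0,0.09,1],[0,0,0,0,0,0.09,1],[0,0,0,0,0,0.09,1],[0,0,0,0,0,0.085,1],[0,0,0,0,0,0.08,1],[0,0,0,0,0,0,1]]]' >/dev/null; python3 st.py
python3 -m inch '[[[0,0,0,0,0,0.09,1],[0,0,0,0,0,0.09,1],[0,0,0,0,0,0.09,1],[0,0,0,0,0,0.09,1],[0,0,0,0,0,0.08,1],[0,0,0,0,0,0.08,1],[0,0,0,0,0,0,1],[0,0,0,0,0,0,1],[0,0,0,0,0,0,1],[0,0,0,0,0,0,1]]]' >/dev/null; python3 st.py
```

```text
t9.30 ang -48.25 F [-3.3 -1.2  5.2] T [-0.247  0.378 -0.025] j6 2.159 [ 0.5153 -0.0195  0.1402] op 0.135
t10.13 ang -77.91 F [-1.6 -0.   6.6] T [-0.044  0.225 -0.069] j6 2.677 [ 0.5157 -0.0193  0.1402] op 0.137
```

```bash

python3 -m inch '[[[0,0,0,0,0,0.006,1],[0,0,0,0,0,0,0.5],[0,0,0,0,0,0,0],[0,0,0,0,0,0,0],[0,0,0,0,0,0,0],[0,0,0,0,0,0,0],[0,0,0,0,0,0,0]]]'; python3 st.py
python3 -m inch '[[[0,0,-35,0,0,0,0],[0,0,-35,0,0,0,0],[0,0,0,0,0,0,0],[0,0,0,0,0,0,0]]]'; python3 st.py
python3 - <<'E'
from h import *
import pickle
p=robot.camera_params('wrist');im=robot.read_camera('wrist')[:,:,::-1];cv2.imwrite('pics/w6.png',im);pickle.dump(p,open('pw6.pkl','wb'))
im=np.clip(im.astype(float)*1.6,0,255).astype(np.uint8)
cv2.imwrite('pics/w6k.png',cv2.resize(im[60:260,200:460],None,fx=3,fy=3,interpolation=cv2.INTER_CUBIC))
E
```

```text
clock: 10.72
eef_pos: [0.5158, -0.0193, 0.1398]
tcp_rot: [0.0, 0.776, -0.63, -0.0]
ft_force: [0.0, 0.3, 0.0]
opening: 0.966
t10.72 ang -78.17 F [0.  0.3 0. ] T [ 0.007 -0.023  0.05 ] j6 2.681 [ 0.5158 -0.0193  0.1398] op 0.966
clock: 11.05
eef_pos: [0.5169, -0.0195, 0.2117]
tcp_rot: [-0.001, 0.776, -0.63, 0.002]
ft_force: [0.2, 0.4, -0.3]
opening: 1.002
t11.05 ang -78.16 F [ 0.2  0.4 -0.3] T [0.004 0.04  0.033] j6 2.681 [ 0.5169 -0.0195  0.2117] op 1.002
```

View pics/w6k.png

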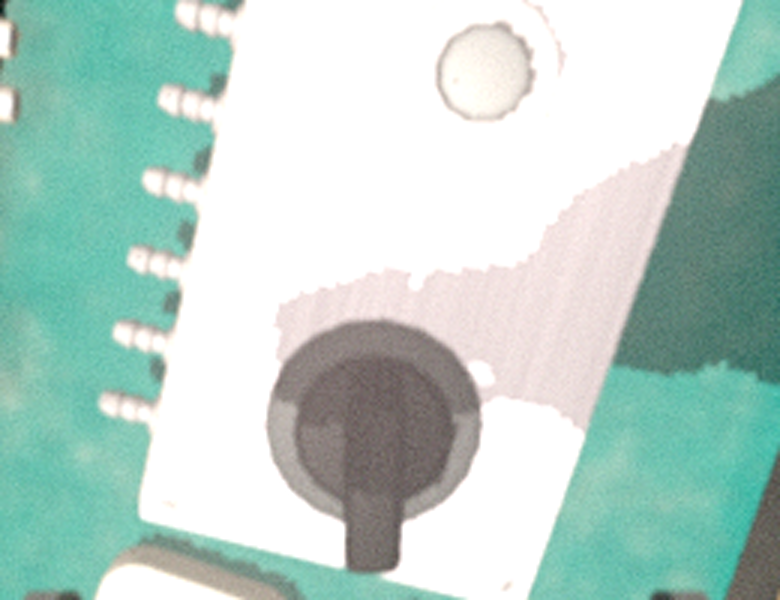

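```bash
python3 - <<'E'
from h import *
import pickle
p=pickle.load(open('pw6.pkl','rb'));r=rot();e=robot.observe()['eef_pos']
b=onz(p,200+486/3,60+72/3,.068);print(b,onz(p,200+374/3,60+421/3,.051))
print(r.inv().apply(b-e)*1000, r.inv().apply(np.array([.5103,-.1062,.068])-e)*1000)
E
```

```text
[ 0.50945967 -0.10640211  0.068     ] [ 0.51507881 -0.02071989  0.051     ]
[ 83.86588622  24.36486991 142.45904838] [ 83.84046307  23.50094726 142.46017923]
```

```bash

python3 -m inch '[[[28,8,0,0,0,0,1],[28,8,0,0,0,0,1],[28,8,0,0,0,0,1],[0,0,0,0,0,0,1],[0,0,20,0,0,0,1],[0,0,20,0,0,0,1],[0,0,0,0,0,0,1],[0,0,0,0,0,0,1]]]' 60; python3 st.py
python3 - <<'E'
from h import *
import pickle
p=robot.camera_params('wrist');im=robot.read_camera('wrist')[:,:,::-1];cv2.imwrite('pics/w7.png',im);im=robot.read_camera('side')[:,:,::-1];cv2.imwrite('pics/side7.png',cv2.resize(im[200:340,280:420],None,fx=4,fy=4,interpolation=cv2.INTER_CUBIC))
r=rot();e=robot.observe()['eef_pos'];print(r.inv().apply(np.array([.510,-.1063,.068])-e)*1000)
E
```

```text
clock: 11.77
eef_pos: [0.5082, -0.1056, 0.1683]
tcp_rot: [0.001, 0.776, -0.63, -0.003]
ft_force: [0.2, -0.1, 1.5]
opening: 0.003
t11.77 ang -78.17 F [ 0.2 -0.1  1.5] T [-0.029 -0.003  0.033] j6 2.514 [ 0.5082 -0.1056  0.1683] op 0.003
[  0.34488527  -0.44631465 101.93262846]
```

View pics/w7.png

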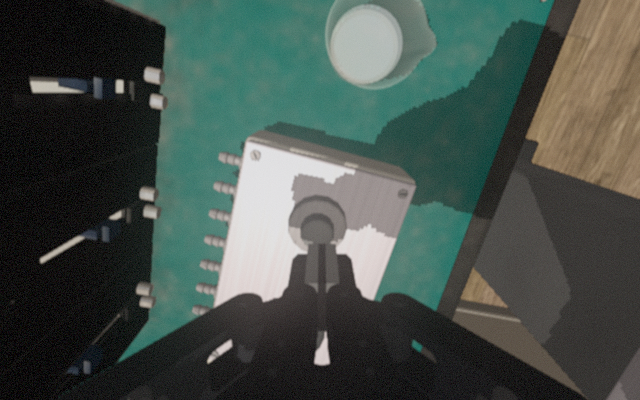

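View pics/side7.png

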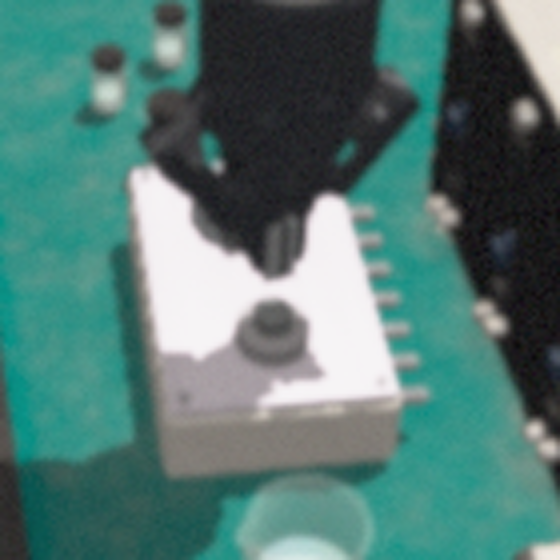

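```bash

python3 -m inch '[[[0,0,13,0,0,0,1],[0,0,12,0,0,0,1],[0,0,0,0,0,0,1],[0,0,0,0,0,0,1]]]' >/dev/null; python3 st.py
python3 -m inch '[[[0,0,2,0,0,0,1],[0,0,0,0,0,0,1]]]' >/dev/null; python3 st.py
python3 -m inch '[[[0,0,2,0,0,0,1],[0,0,0,0,0,0,1]]]' >/dev/null; python3 st.py
```

```text
t12.20 ang -78.14 F [-0.1  1.2  0.3] T [ 0.033  0.017 -0.054] j6 2.514 [ 0.5098 -0.1063  0.1455] op -0.003
t12.37 ang -78.16 F [0.2 0.2 2. ] T [ 0.116 -0.087  0.048] j6 2.514 [ 0.5101 -0.1064  0.1437] op 0.000
t12.53 ang -78.17 F [1.3 0.6 3.8] T [ 0.2   -0.11   0.035] j6 2.514 [ 0.5101 -0.1065  0.1415] op -0.001
```

```bash

python3 -m inch '[[[0,0,1,0,0,0,1],[0,0,0,0,0,0,1]]]' >/dev/null; python3 st.py
python3 -m inch '[[[0,0,1,0,0,0,1],[0,0,0,0,0,0,1],[0,0,0,0,0,0,1]]]' >/dev/null; python3 st.py
python3 - <<'E'
from h import *
im=robot.read_camera('side')[:,:,::-1];cv2.imwrite('pics/side8.png',cv2.resize(im[240:320,300:400],None,fx=6,fy=6,interpolation=cv2.INTER_CUBIC))
E
```

```text
t12.70 ang -78.17 F [1.  1.5 3.9] T [ 0.217 -0.149 -0.003] j6 2.514 [ 0.51   -0.1065  0.1403] op -0.002
t12.95 ang -78.17 F [1.6 1.9 4.7] T [ 0.299 -0.354  0.039] j6 2.514 [ 0.51   -0.1065  0.1391] op 0.001
```

View pics/side8.png

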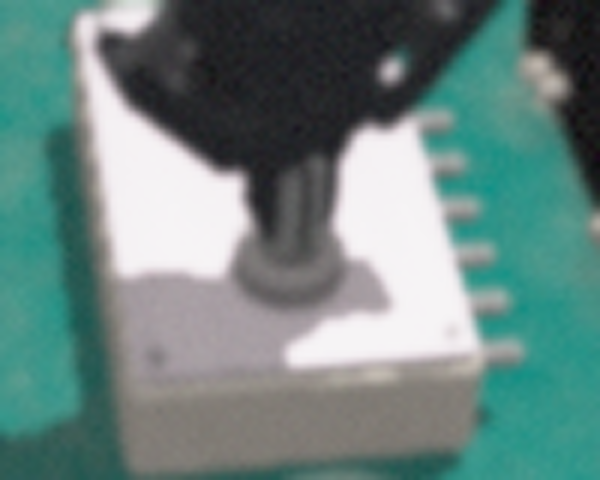

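```bash

python3 -m inch '[[[0,0,1,0,0,0,1],[0,0,0,0,0,0,1],[0,0,0,0,0,0,1]]]' >/dev/null; python3 st.py

```

```text
t13.25 ang -78.17 F [2.  3.2 8.3] T [ 0.336 -0.255 -0.072] j6 2.514 [ 0.51   -0.1065  0.1386] op 0.003
```

```bash

python3 -m inch '[[[0,0,0.8,0,0,0,1],[0,0,0,0,0,0,1],[0,0,0,0,0,0,1]]]' >/dev/null; python3 st.py

```

```text
t13.50 ang -78.17 F [ 1.   2.9 14.2] T [ 0.47  -0.059  0.041] j6 2.514 [ 0.51   -0.1065  0.1385] op 0.002
```

Hard bottom: the force climbs to 14 N with no further travel. I lift off and check.

```bash

python3 -m inch '[[[0,0,-5,0,0,0,1],[0,0,-10,0,0,0,1],[0,0,-30,0,0,0,1],[0,0,-35,0,0,0,1],[0,0,-35,0,0,0,1],[0,0,0,0,0,0,1],[0,0,0,0,0,0,1]]]' >/dev/null; python3 st.py
python3 - <<'E'
from h import *
im=robot.read_camera('wrist')[:,:,::-1];cv2.imwrite('pics/w9.png',im)
im=robot.read_camera('side')[:,:,::-1];cv2.imwrite('pics/side9.png',cv2.resize(im[190:390,290:400],None,fx=3,fy=3,interpolation=cv2.INTER_CUBIC))
im=robot.read_camera('top')[:,:,::-1];cv2.imwrite('pics/top9.png',cv2.resize(im[150:260,280:500],None,fx=3.6,fy=3.6,interpolation=cv2.INTER_CUBIC))
E
```

```text
t14.08 ang -78.15 F [ 0.1 -0.2 -0.3] T [-0.059  0.057  0.029] j6 2.514 [ 0.5096 -0.1068  0.2538] op 0.003
```

View pics/w9.png

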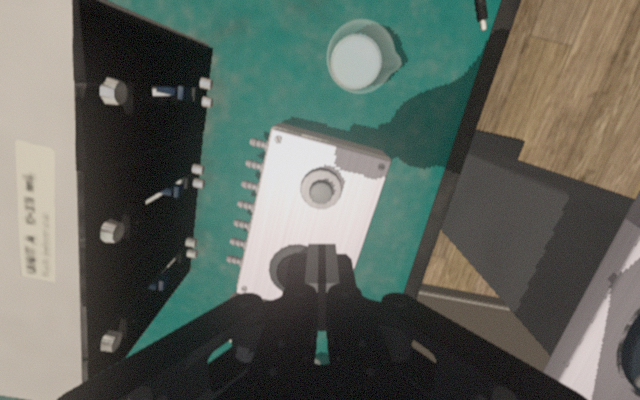

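View pics/side9.png

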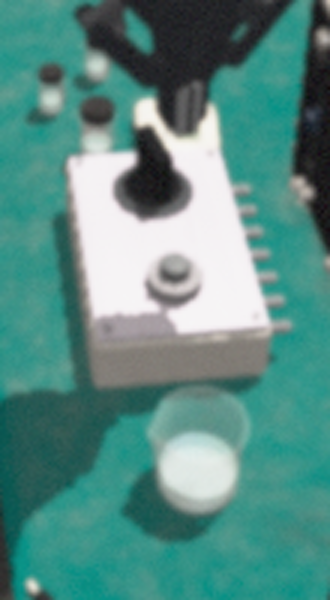

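View pics/top9.png

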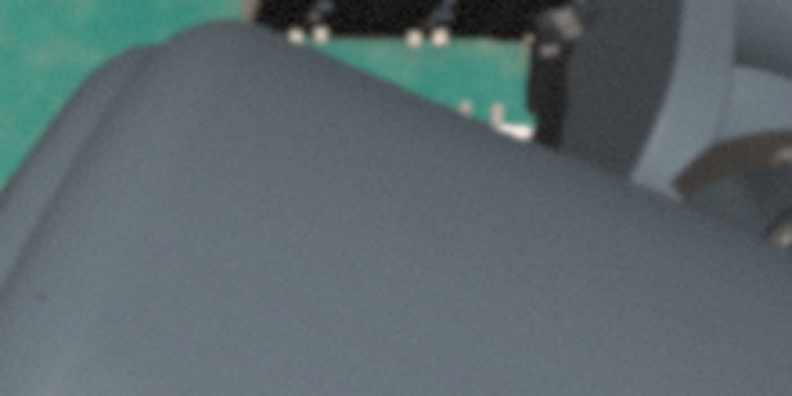

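The side picture shows the button standing proud again at about (173,265) and the bar in its fourth-position attitude at about (150,165). The vial, timer and beaker stand where they were, and the gripper is clear. The top view is blocked by the arm. I hand in the job.

```bash
python3 -c "
from rig import robot
print(robot.finish_job())"
```

```text
the job is handed in; nothing more can be done
None
```

The selector is in its fourth position, the button was pressed fully and came back up, and the job was handed in at about 14 s; no verdict was reported.

- **Finding the stop:** I turned the knob anticlockwise three clicks to the first position and felt the stop there. The knob had therefore started in the fourth position. I then turned it back clockwise three clicks, checking for near-zero moment in each notch.
- **Fourth position:** With the gripper released, the wrist camera showed the bar in line with the tool at –78.2°, against –78.4° at the start.
- **Button:** I pressed it with the closed fingertips until it bottomed; the force rose to 14 N with no further travel. It then came up, and the side picture shows it proud again.
- **Loose items:** The beaker, vial and timer look unmoved in the side and wrist pictures. I judged this by eye, not by measurement. The last top view was blocked by the arm. The last force reading was about zero.

**One check disagreed:** at the stop I ran two turn steps without reading the first result. The wrist moment reached about 1.5 N m, more than the 1 N m damage figure and steeper than the stated 0.15 N m a degree. The tool had turned only about 7° past the notch middle, about 2° past where the stop is first felt. That is inside the 10° (5° past first feel) at which the stop counts as forced, so I expect it was not. I backed off at once.

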